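Set a hinged ceramic tile on its spacer and hold it down

TASK

Pick up the loose grey spacer by its upright tab and slide its flat tongue under the raised front edge of the hinged ceramic tile, in the one bay of the jig that no block fills, straight and centred until its nose meets the end stop at the back of that bay. Let go of the tab, then press the sprung tile down with the fingers until it lies flat on the spacer, and finish while still holding it pressed there; leave the cups, bottle and beaker where they stand.

Things in the scene. Friction and masses are not known exactly. Their poses are not given: they have to be found in the camera images.
- jig: fixed steel base plate 210 x 170 x 10 mm (x, y, z) on the counter. Origin: centre of its underside; z up. Its x axis points from the open front (robot side) to the hinge at the back; all of the jig's parts share its axes. Its top is 10 mm above the counter. The three bays lie side by side at jig y = -48, 0 and +48 mm; the tile's front edge is at jig x = -25 mm. From there to the plate's front edge at x = -105 mm is a flat open apron.
- tile (a joint): hinge of the tile, rad: 0 = level, with its underside 16 mm above the plate's top, which is where it lies flat on the spacer; positive = front edge raised. A spring holds it up at 0.09 (upper stop), front edge then 26 mm above the plate; pressing it level takes about 7 N at point tile_press; without the spacer it can go on down to -0.04. Hinge axis along jig y, at jig x = +85 mm, 16 mm above the plate's top.
- tile_press (a point): point on the middle of the white ceramic tile's top face, 25 mm behind its front edge (85 mm from the hinge); moves with the tile. Axes at level as the jig's. The tile with its steel backing is 110 x 140 x 9 mm; any point of the top at this distance from the hinge can be pressed, also straight above the bay used (tile reaches 70 mm to either side).
- end_stop: fixed low aluminium bar, 30 mm wide and 12 mm high, at the back of the one free bay, under the tile. Origin: on the plate's top, on the bay's centre line, 20 mm in front of the bar's face (25 mm behind the tile's front edge). x points into the bay. Which of the three bays it is in varies.
- stop_face (a point): centre of the lower edge of the end stop's front face: the spacer's nose must come to rest here. Axes as the jig's. Lies 45 mm behind the tile's front edge.
- block_a: fixed aluminium block 60 x 40 x 12 mm filling one of the other bays; it sticks out 12 mm in front of the tile's front edge. The gap between it and the raised tile is 14 mm, too low for the spacer. Origin: on the plate's top, on the bay's centre line, 25 mm behind the tile's front edge.
- block_b: a second block like block_a, in the remaining bay.
- spacer: loose grey plastic spacer, 90 g, 94 mm long, lying flat on the counter. Origin: underside, below the centre of its grip tab. x points forward along the tongue to the nose at +80 mm; z up. Tongue 16 mm thick, 30 mm wide from x = 16 to 80 mm, and 20 mm wide behind that. The upright tab is 26 mm (x) by 20 mm (y) and reaches 56 mm above the underside. When home, the tab's centre is 35 mm in front of the tile's front edge.
- spacer_nose (a point): middle of the lower edge of the spacer's nose, 80 mm ahead of the spacer's origin.
- cup_right: bystander: sample cup with blue lid, 61 mm wide, 63 mm high, right of the jig. Origin: centre of its underside.
- cup_left: bystander: sample cup with blue lid, 61 mm wide, 63 mm high, left of the jig. Origin: centre of its underside.
- reagent: bystander: white plastic bottle, 58 mm wide, 126 mm high, left of the jig. Origin: centre of its underside.
- beaker: bystander: clear beaker 72 mm wide, 105 mm high, far right. Origin: centre of its underside.
There are look-alikes about, which are no part of the job. What is meant by the spacer is not pink, and is the larger of those in its own colour.

How it is judged:
By the outcome, as a careful person would: the job done as asked, in the order asked, and still so for the second after the job is handed in, while the arm keeps its last pose, push and grip.
It also fails if it takes over 51 s, if anything falls off the work surface, if the arm or the gripper's body presses on something with over 40 N, if the wrist force passes 120 N, or if a joint passes its speed limit or range.

ROBOT

A 6-joint arm with a two-finger parallel gripper is mounted at the origin on a cart in front of the work surface, level with it; the furniture and walls round the work are solid. World frame = base frame: x ahead of the robot, y to its left, z up, the work surface at z = 0. Lengths are in m, angles in degrees, forces in N, time in s.
With the tool pointing down it reaches from about 0.3 to 0.75 m from the base axis. Payload 8.5 kg.
Tool frame: the origin (TCP) lies at the very end of the fingers, on their centre line; the grasp point (between the pads) lies 19 mm behind it (env.tcp_to_grasp is the distance from the TCP to the grasp point, in m); z points along the fingers, y is the line along which they close (so a half turn about z gives the same grasp; the last joint's range is limited). The gripper opens to 85 mm and grips with 20 to 120 N. Pads are 22 mm wide; open, the fingers measure 114 mm over their backs; the gripper's body (76 mm by 85 mm) begins 54 mm behind the grasp point. The pads swing forward as they close: fully open they stand 13 mm farther back than shut.
Start: joints at [59.169, 21.807, 74.336, -0, 83.858, -12.336], TCP at [0.174, 0.522, 0.231] pointing down, gripper open.
Joint ranges: [-178.18, 178.18], [-50.72, 133.34], [12.68, 142.11], [-81.47, 261.47], [9.98, 163.14], [-165.26, 165.26]. Speed limits (degrees/s): [136.94, 136.94, 180, 180, 180, 180].

INTERFACE

Orientations are given as a 3x3 rotation matrix whose columns are the frame's x, y, z axes.
In Python, from rig import status, get_image, env gives the robot as it stands.
- The arm moves only by the shell command python3 -m handwheel 'ROWS' [FORCE]. ROWS is text: rows parted by semicolons, each of 7 numbers parted by spaces: the shift along the world's x, y, z in cm, then the turn, a rotation vector about the world's x, y, z in degrees, then the opening, from 0 (shut) to 1 (fully open). In form: dx dy dz wx wy wz gripper; .... A call has 1 to 8 rows; each row is the pose to reach, as a shift and turn from the pose commanded when the call began; what a row does not reach only later rows make up. A row lasts 1/12 s, in which the tool goes at most 41.7 mm and 7.16 degrees, less where a joint would pass 70% of its speed; a pose out of reach is approached as far as the arm can. A call with a gripper value outside its range is refused whole. The fingers move at their own pace and stop on an object; FORCE is the grip in N (left out, the last holds). Time passes only in rows, so rows that repeat a pose let the fingers close. It gives the time, the measured TCP pose, the force, the opening and the grip force at its end, in the units of the state.
- status.observe(): the state, without advancing time (a new reading comes with each control period).
- get_image(name): name is "side" or "top"; returns a dict with "color" (384x512x3 uint8, red, green, blue), "vertical_fov" (degrees; the focal length in pixels is half the picture's height over the tangent of half this angle, whatever the lens; pixels are square), "cx", "cy" (the principal point, pixels), "xyz" and "orientation" of the camera in the world. Camera axes: x right, y down, z forward; pixel columns grow to the right and rows downward; lengths in m; the calibration is good to about 2 mm. A picture is of the moment at which its call begins. There is no depth.
- env.close_job(): hands the job in; it is judged then, once.
The state is a dict: "time_s": time; "q": joint angles; "qvel": joint speeds; "joint_efforts": joint torques, N m; "position": TCP position; "tool_rot": TCP orientation; "ft_force": force on the tool from outside, world axes, zero at the start; "wrist_torque": the same for the moment, N m; "grip_width": finger opening in m; "gripper_force": force on a finger pad.
Only numpy, scipy, OpenCV 4.12 (cv2) and the standard library are available. Lean on these libraries where they do the work, as an engineer would, in place of code of your own. Each camera call takes 0.05 s, during which the arm holds its last target. There are 200 camera calls.

## Working session

There is one attempt and no reset: what is moved stays moved. The work goes in short steps, Python scripts to look and compute and a shell command to move; the robot and the scene stay as the last step left them, time stands still between calls to the robot, and variables do not carry over. Pictures are saved under pics/ and viewed, at most 10 in all, crops included, and the job is handed in when it is done.

```bash
mkdir -p pics; cat > h.py <<'E'
import numpy as np, cv2
from rig import status, get_image, env
def shot(n,f=None):
    d=get_image(n); d=dict(d)
    if f: cv2.imwrite(f,cv2.cvtColor(d["color"],cv2.COLOR_RGB2BGR))
    return d
def ray(d,u,v):
    f=d["color"].shape[0]/2/np.tan(np.radians(d["vertical_fov"])/2)
    r=np.array(d["orientation"])@np.array([(u-d["cx"])/f,(v-d["cy"])/f,1.]); return np.array(d["xyz"]),r
def plane(d,u,v,z):
    o,r=ray(d,u,v); return o+r*(z-o[2])/r[2]
def proj(d,p):
    f=d["color"].shape[0]/2/np.tan(np.radians(d["vertical_fov"])/2)
    c=np.array(d["orientation"]).T@(np.array(p)-np.array(d["xyz"])); return np.array([d["cx"]+f*c[0]/c[2],d["cy"]+f*c[1]/c[2]])
E
python3 - <<'E'
from h import *
import pickle
for n in("top","side"):
    d=shot(n,f"pics/{n}0.png"); pickle.dump(d,open(n+".pkl","wb"))
    print(n,d["xyz"],np.round(d["orientation"],3).tolist(),d["vertical_fov"],d["cx"],d["cy"])
s=status.observe();print(s["time_s"],s["tool_rot"],s["ft_force"],s["grip_width"])
E
```

```text
top [ 0.47755854 -0.02898089  1.29778847] [[0.016, -0.998, 0.061], [-1.0, -0.015, 0.02], [-0.019, -0.061, -0.998]] 54.980353628721026 261.34478575091333 185.3405158970284
side [0.47494672 0.98755369 0.7208827 ] [[-0.994, -0.065, 0.085], [-0.106, 0.546, -0.831], [0.007, -0.835, -0.549]] 49.12798486756979 251.64130060782105 188.82753309082443
0.1 [[-9.48345170e-01  3.17239655e-01 -6.62436804e-04]
 [ 3.17240231e-01  9.48344542e-01 -1.12459337e-03]
 [ 2.71452714e-04 -1.27665430e-03 -9.99999148e-01]] [ 0.16699634  0.44950109 -0.52974275] 0.08541338603943936
```

View pics/top0.png

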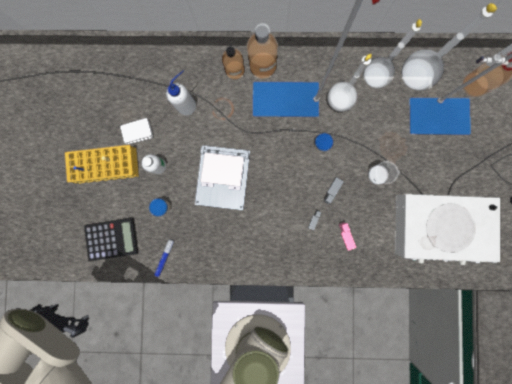

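View pics/side0.png

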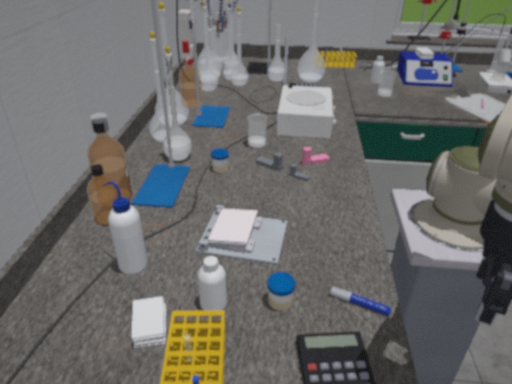

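The top view shows the jig at about (222,178). Three things could be the spacer: grey at (334,189), grey at (315,219) and pink at (348,236). The larger grey one at (334,189) fits the description. I'll check it in a close crop, with the jig alongside.

```bash
python3 - <<'E'
from h import *
t=cv2.imread("pics/top0.png");s=cv2.imread("pics/side0.png")
R=lambda im,x,y,w,h,W,H:cv2.resize(im[y:y+h,x:x+w],(W,H),interpolation=cv2.INTER_CUBIC)
a=np.hstack([R(t,185,135,80,80,400,300*1),R(t,295,165,80,80,400,300)]) 
b=np.hstack([R(s,190,195,110,80,400,300),R(s,240,135,100,75,400,300)])
cv2.imwrite("pics/crop0.png",np.vstack([a,b]))
E
```

```text
(no output)
```

View pics/crop0.png

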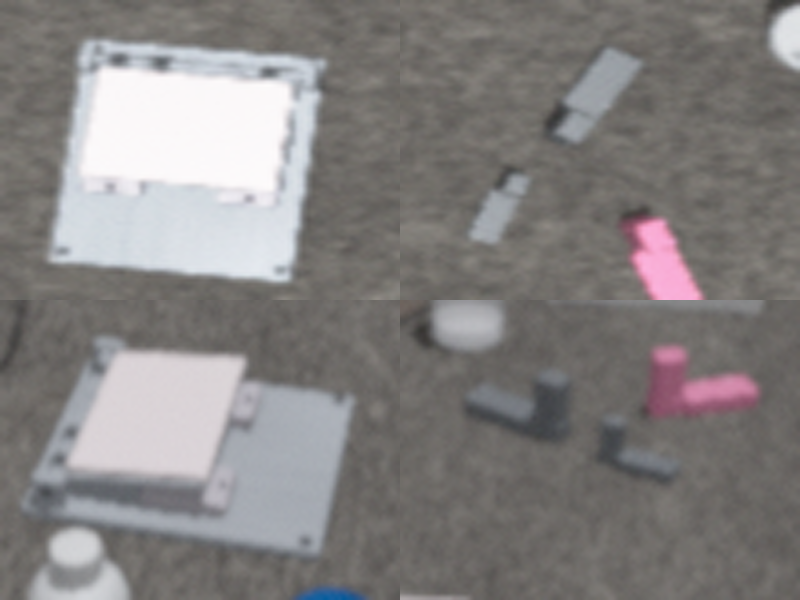

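The crop confirms the choice. The grey piece at (334,189) is the larger, with its tab at its lower-left end and its nose pointing up-right in the top view. The jig shows blocks sticking out in the left and right bays, so the middle bay is free. Next I'll measure both.

```bash
python3 - <<'E'
from h import *
import pickle
T=pickle.load(open("top.pkl","rb"));S=pickle.load(open("side.pkl","rb"))
def mask(d,x0,y0,x1,y1,k=6,th=6):
    im=cv2.resize(d["color"][y0:y1,x0:x1].astype(np.float32),None,fx=k,fy=k,interpolation=cv2.INTER_CUBIC)
    return im,im[...,2]-im[...,0]
def topx(p,x0,y0,k=6): return (np.array(p)+.5)/k-.5+np.array([x0,y0])
# spacer top
x0,y0,x1,y1=318,172,350,208
im,b=mask(T,x0,y0,x1,y1); g=im.mean(2)
print("b-r range",np.percentile(b,[5,50,90,98]),"gray",np.percentile(g,[2,50,90,98]))
m=((b>2)).astype(np.uint8)
cs=cv2.findContours(m,cv2.RETR_EXTERNAL,cv2.CHAIN_APPROX_NONE)[0];c=max(cs,key=cv2.contourArea)
r=cv2.boxPoints(cv2.minAreaRect(c)); 
for p in r:
    u=topx(p,x0,y0);print("sp",u.round(1),plane(T,*u,0.016)[:2].round(4))
# jig plate
x0,y0,x1,y1=185,135,265,220
im,b=mask(T,x0,y0,x1,y1); g=im.mean(2)
m=(g>135).astype(np.uint8);print("jig gray",np.percentile(g,[5,30,50,90]))
c=max(cv2.findContours(m,cv2.RETR_EXTERNAL,cv2.CHAIN_APPROX_NONE)[0],key=cv2.contourArea)
q=[plane(T,*topx(p,x0,y0),0.01)[:2] for p in c[:,0]]
q=np.array(q,np.float32); R=cv2.minAreaRect(q);print("jig rect",R,cv2.boxPoints(R).round(4).tolist())
vis=cv2.cvtColor(cv2.resize(T["color"],None,fx=6,fy=6,interpolation=cv2.INTER_CUBIC)[165*6:265*6,295*6:375*6],cv2.COLOR_RGB2BGR)
# spacer + jig masks for view
x0,y0,x1,y1=318,172,350,208
im,b=mask(T,x0,y0,x1,y1,12);im2,b2=mask(S,250,140,305,186,8)
im3=cv2.resize(im,(384,432));A=np.hstack([im3,np.repeat((np.clip(cv2.resize(b,(384,432))*6+60,0,255))[...,None],3,2)])
cv2.imwrite("pics/sp1.png",A[...,::-1].clip(0,255))
for n,z in(("tt",.056),):print(plane(T,326,193,z))
E
```

```text
b-r range [-9.26198006 -6.95479965  9.4496933  11.22377991] gray [ 88.28369492 110.86999512 156.03494873 162.51480988]
sp [321.4 199.8] [ 0.509 -0.212]
sp [335.6 176.2] [ 0.5918 -0.2606]
sp [343.8 181.1] [ 0.5751 -0.2889]
sp [329.6 204.7] [ 0.4925 -0.2403]
jig gray [101.65244942 110.19116745 118.56735611 249.33149719]
jig rect ((0.583372950553894, 0.1366203874349594), (0.17738746106624603, 0.21605855226516724), 84.30516052246094) [[0.46709999442100525, 0.05909999832510948], [0.6820999979972839, 0.03759999945759773], [0.6996999979019165, 0.2142000049352646], [0.4846999943256378, 0.23559999465942383]]
[ 0.53100156 -0.221478    0.056     ][ WARN:0@0.691] global loadsave.cpp:1063 imwrite_ Unsupported depth image for selected encoder is fallbacked to CV_8U.
```

View pics/sp1.png

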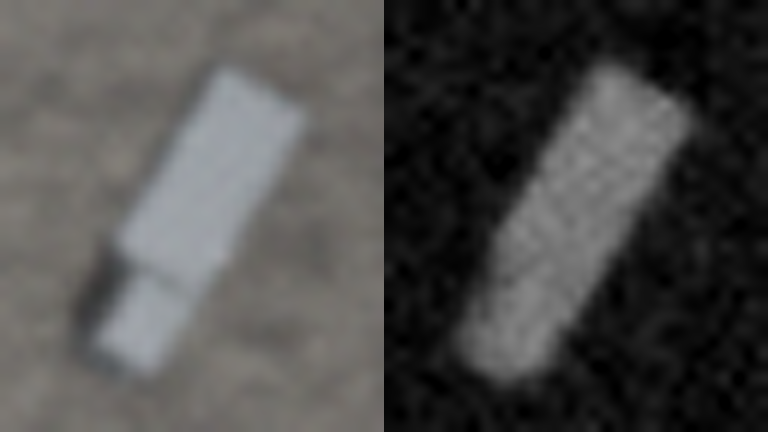

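The crop shows the whole spacer, with its nose edge around px (339,178) and its tab top at about px (329,199).

```bash
python3 - <<'E'
from h import *
import pickle
T=pickle.load(open("top.pkl","rb"))
print("tabtop",plane(T,329.4,198.7,.056).round(4),"smallgrey",plane(T,318.4,213.8,.03).round(3),"pinktab",plane(T,343,223,.056).round(3))
x0,y0,k=185,135,6
im=cv2.resize(T["color"][135:220,185:265].astype(np.float32),None,fx=k,fy=k,interpolation=cv2.INTER_CUBIC)
g=im.mean(2)
def rect(th,z):
    c=max(cv2.findContours((g>th).astype(np.uint8),cv2.RETR_EXTERNAL,cv2.CHAIN_APPROX_NONE)[0],key=cv2.contourArea)
    q=np.array([plane(T,*((p+.5)/k-.5+[x0,y0]),z)[:2] for p in c[:,0]],np.float32)
    return q,cv2.minAreaRect(q)
for th in(140,150,160): print(th,rect(th,.01)[1])
for th in(225,235):
    q,R=rect(th,.0)
    # tile top: back corners z~.035, front z~.045
    B=cv2.boxPoints(R); print("tile",th,R)
    for b in B:
        for z in(.035,.045):
            o=np.array(T["xyz"]);d=np.r_[b,0]-o;p=o+d*(z-o[2])/d[2];print(p.round(4),end=" ")
    print()
s=status.observe();print(s["position"])
E
python3 -m handwheel '4 -1 0 0 0 -3 0.6; 6 -5 -1 0 0 -6 0.6; 8 -9 -2 0 0 -12 0.6; 10 -13 -3 0 0 -12 0.6; 12 -17 -4 0 0 -12 0.6; 14 -21 -5 0 0 -12 0.6; 15.5 -24.5 -5 0 0 -12 0.6; 17 -28 -5 0 0 -12 0.6' 40
```

```text
tabtop [ 0.5121 -0.2329  0.056 ] smallgrey [ 0.461 -0.2    0.03 ] pinktab [ 0.432 -0.279  0.056]
140 ((0.5831875205039978, 0.1365717649459839), (0.1767159104347229, 0.2152121514081955), 84.28221893310547)
150 ((0.5831151008605957, 0.13659602403640747), (0.17549967765808105, 0.21405470371246338), 84.28528594970703)
160 ((0.5830484628677368, 0.13654431700706482), (0.17423993349075317, 0.21295177936553955), 84.35166931152344)
tile 225 ((0.6057031750679016, 0.13757270574569702), (0.14528410136699677, 0.11947929114103317), 83.98014831542969)
[0.537  0.0689 0.035 ] [0.5366 0.0681 0.045 ] [0.6526 0.0567 0.035 ] [0.6513 0.056  0.045 ] [0.6675 0.1973 0.035 ] [0.666  0.1955 0.045 ] [0.5519 0.2095 0.035 ] [0.5513 0.2076 0.045 ] 
tile 235 ((0.606682300567627, 0.13813728094100952), (0.14065541326999664, 0.11526741832494736), 84.02381134033203)
[0.5403 0.0714 0.035 ] [0.5398 0.0706 0.045 ] [0.6518 0.0597 0.035 ] [0.6505 0.059  0.045 ] [0.6661 0.1959 0.035 ] [0.6646 0.1941 0.045 ] [0.5546 0.2075 0.035 ] [0.5539 0.2057 0.045 ] 
[0.17434424 0.52136344 0.23076769]
time_s: 0.77
position: [0.3391, 0.2518, 0.1808]
tool_rot: [[-0.862, 0.507, -0.002], [0.507, 0.862, -0.001], [0.001, -0.001, -1.0]]
ft_force: [1.8, 0.9, 0.0]
grip_width: 0.0514
gripper_force: 0.0
```

```bash
python3 -m handwheel '1.5 -4 0 0 0 0 0.6; 3 -8 0 0 0 0 0.6; 4.5 -11.5 0 0 0 0 0.6; 6 -15 0 0 0 0 0.6; 7.5 -18.5 0 0 0 0 0.6; 9 -22 0 0 0 0 0.6; 10.5 -25.5 0 0 0 0 0.6; 12 -29 0 0 0 0 0.6'; python3 -m handwheel '1.5 -4 0 0 0 0 0.6; 3 -8 0 0 0 0 0.6; 4 -12 0 0 0 0 0.6; 4.6 -15.5 -1 0 0 0 0.6; 5.2 -19 -3 0 0 0 0.6; 5.4 -19.5 -5.5 0 0 0 0.6; 5.4 -19.5 -7 0 0 0 0.6; 5.4 -19.5 -7 0 0 0 0.6'
python3 - <<'E'
from h import *
import pickle
s=status.observe();print(s["position"],s["time_s"])
S=shot("side");T=shot("top")
k=5
a=cv2.resize(S["color"][100:190,230:340],None,fx=4,fy=4,interpolation=cv2.INTER_CUBIC)
b=cv2.resize(T["color"][160:250,290:370],None,fx=4,fy=4,interpolation=cv2.INTER_CUBIC)
cv2.imwrite("pics/pre.png",np.hstack([a,b])[...,::-1])
E
```

```text
time_s: 1.43
position: [0.4594, -0.0382, 0.1815]
tool_rot: [[-0.861, 0.508, -0.0], [0.508, 0.861, 0.0], [0.0, -0.0, -1.0]]
ft_force: [0.0, 0.7, -0.2]
grip_width: 0.0513
gripper_force: 0.0
time_s: 2.1
position: [0.5116, -0.231, 0.108]
tool_rot: [[-0.861, 0.509, -0.006], [0.509, 0.861, 0.004], [0.007, 0.001, -1.0]]
ft_force: [0.3, -0.2, -1.5]
grip_width: 0.0509
gripper_force: 0.0
[ 0.51161485 -0.23103272  0.10804455] 2.1
```

View pics/pre.png

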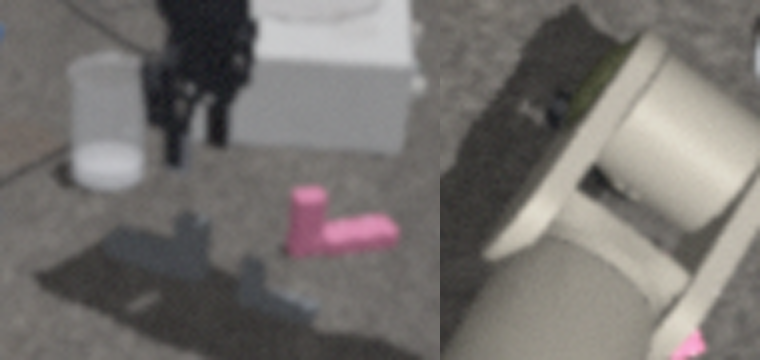

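The side view shows the fingers straddling the line straight above the tab at crop (193,235). The top view is blocked by the wrist. Descending.

```bash
python3 -m handwheel '0 0 -2.5 0 0 0 0.6; 0 0 -5 0 0 0 0.6; 0 0 -7 0 0 0 0.6; 0 0 -8 0 0 0 0.6; 0 0 -8 0 0 0 0.6; 0 0 -8 0 0 0 0.6'
```

```text
time_s: 2.7
position: [0.5138, -0.2314, 0.0328]
tool_rot: [[-0.862, 0.507, 0.001], [0.507, 0.862, -0.001], [-0.002, -0.0, -1.0]]
ft_force: [0.7, -0.5, 0.6]
grip_width: 0.0513
gripper_force: 0.0
```

```bash
python3 -m handwheel '-0.05 -0.15 -0.8 0 0 0 0.6; -0.05 -0.15 -0.8 0 0 0 0.6; -0.05 -0.15 -0.8 0 0 0 0.1; -0.05 -0.15 -0.8 0 0 0 0.1; -0.05 -0.15 -0.8 0 0 0 0.1; -0.05 -0.15 -0.8 0 0 0 0.1; -0.05 -0.15 -0.8 0 0 0 0.1; -0.05 -0.15 -0.8 0 0 0 0.1' 40
```

```text
time_s: 3.37
position: [0.513, -0.233, 0.0242]
tool_rot: [[-0.862, 0.507, 0.001], [0.507, 0.862, -0.001], [-0.001, -0.0, -1.0]]
ft_force: [-0.8, -0.2, 6.5]
grip_width: 0.0197
gripper_force: 40.7
```

```bash
python3 -m handwheel '0 0 2 0 0 0 0.1; 0 0 5 0 0 0 0.1; 0 1 8 0 0 4 0.1; -0.7 4 9 0 0 9 0.1; -1.4 7.5 9 0 0 14 0.1; -2.1 11 9 0 0 19 0.1; -2.8 14.5 9 0 0 24 0.1; -3.5 18 9 0 0 24.7 0.1'; python3 -m handwheel '-0.7 4 0 0 0 0 0.1; -1.5 8 0 0 0 0 0.1; -2.3 12 0 0 0 0 0.1; -3.1 16 0 0 0 0 0.1; -3.7 19 0 0 0 0 0.1; -3.9 20.3 0 0 0 0 0.1; -3.9 20.3 0 0 0 0 0.1; -3.9 20.3 0 0 0 0 0.1'
python3 - <<'E'
from h import *
import pickle
s=status.observe();print(s["position"],s["time_s"])
S=shot("side");T=shot("top");pickle.dump((S,T),open("pre.pkl","wb"))
a=cv2.resize(S["color"][185:275,190:300],None,fx=4,fy=4,interpolation=cv2.INTER_CUBIC)
b=cv2.resize(T["color"][135:225,185:270],None,fx=4,fy=4,interpolation=cv2.INTER_CUBIC)
cv2.imwrite("pics/pre2.png",np.hstack([a,b])[...,::-1])
E
```

```text
time_s: 4.03
position: [0.4768, -0.0512, 0.1134]
tool_rot: [[-0.995, 0.097, -0.001], [0.097, 0.995, 0.0], [0.001, 0.0, -1.0]]
ft_force: [2.1, 0.8, -1.4]
grip_width: 0.0196
gripper_force: 40.0
time_s: 4.7
position: [0.4384, 0.1505, 0.1134]
tool_rot: [[-0.995, 0.099, -0.0], [0.099, 0.995, -0.0], [0.0, -0.0, -1.0]]
ft_force: [-0.0, -0.1, -1.2]
grip_width: 0.0196
gripper_force: 39.9
[0.43839333 0.1505315  0.11343069] 4.7
```

View pics/pre2.png

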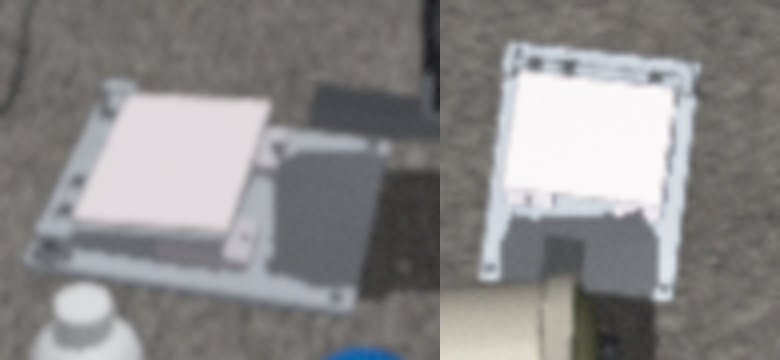

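The side view shows the held tongue level, with its nose at crop (312,100). In the top view the shaded nose is at crop (565,237), between the blocks at (537,198) and (637,210). I'll lower it and then measure the lateral offset against the jig.

```bash
python3 -m handwheel '0 0 -2.5 0 0 0 0.1; 0 0 -5 0 0 0 0.1; 0 0 -6.8 0 0 0 0.1; 0 0 -7.5 0 0 0 0.1; 0 0 -7.5 0 0 0 0.1; 0 0 -7.5 0 0 0 0.1'
python3 - <<'E'
from h import *
import pickle
S=shot("side");T=shot("top");pickle.dump((S,T),open("pre3.pkl","wb"))
a=cv2.resize(S["color"][190:265,220:300],(400,375),interpolation=cv2.INTER_CUBIC)
b=cv2.resize(T["color"][175:215,190:255],(400,246),interpolation=cv2.INTER_CUBIC)
b=cv2.copyMakeBorder(b,0,129,0,0,cv2.BORDER_CONSTANT)
A=np.hstack([a,b]);A=(255*(A/255.)**.6).astype(np.uint8)
cv2.imwrite("pics/pre3.png",A[...,::-1])
E
```

```text
time_s: 5.3
position: [0.4392, 0.1496, 0.039]
tool_rot: [[-0.995, 0.102, 0.0], [0.102, 0.995, 0.0], [-0.0, 0.0, -1.0]]
ft_force: [0.1, 0.2, -0.1]
grip_width: 0.0193
gripper_force: 39.9
```

View pics/pre3.png

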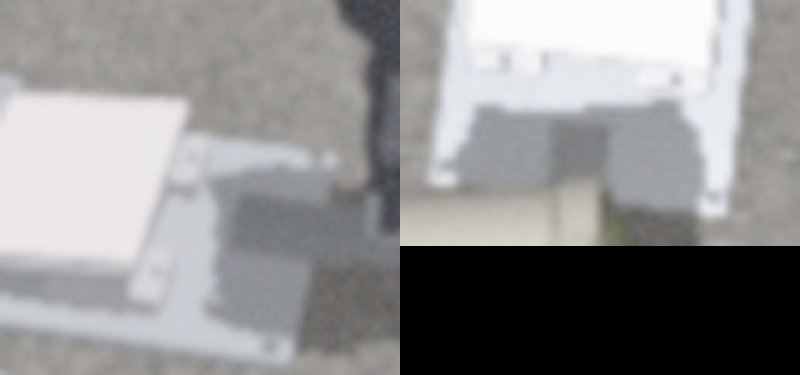

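The tongue is clearly visible in shadow. In the top crop its nose edge runs from x=553 to 608 at y=126. The blocks span x 475–547 (y 60) and 638–709 (y 78).

```bash
python3 - <<'E'
from h import *
import pickle
S,T=pickle.load(open("pre3.pkl","rb"))
k=400/65
U=lambda x,y:((x-400+.5)/k-.5+190,(y+.5)/k-.5+175)
th=np.radians(-5.75);ex=np.array([np.cos(th),np.sin(th)]);ey=np.array([-ex[1],ex[0]]);c=np.array([.583,.1365])
def J(x,y,z):
    p=plane(T,*U(x,y),z)[:2]-c; return (1e3*np.array([p@ex,p@ey])).round(1)
print("nose L/R",J(553,125,.031),J(608,128,.031),"tongue L/R lower",J(549,165,.031),J(604,168,.031))
print("blkA",J(475,60,.022),J(547,60,.022),"blkB",J(638,78,.022),J(709,78,.022))
print("plate edges",J(441,130,.01),J(737,130,.01),"front",J(430,187,.01),J(727,217,.01))
# edge profiles: lateral plate edges & tongue edges along jig y
def prof(xj,ys,z):
    out=[]
    for y in ys:
        acc=[]
        for dx in np.arange(-3,3.1,1):
            w=c+ex*(xj+dx)/1e3+ey*y/1e3;u=proj(T,[*w,z]);acc.append(cv2.getRectSubPix(T["color"].astype(np.float32),(1,1),tuple(map(float,u)))[0,0].mean())
        out.append(np.mean(acc))
    return np.array(out)
ys=np.arange(-100,100,.5)
for xj in(-40,):
    g=prof(xj,ys,.01); d=np.diff(g);l=np.abs(d[:100]).argmax();r=300+np.abs(d[300:]).argmax();print("plate",xj,ys[l],ys[r],(ys[l]+ys[r])/2+.25)
ys=np.arange(-28,28,.5)
for xj in(-73,-80):
    g=prof(xj,ys,.031);lo=np.median(g[45:65]);hi=(np.median(g[:10])+np.median(g[-10:]))/2;m=ys[g<(lo+hi)/2];print("tongue",xj,m.min(),m.max(),(m.min()+m.max())/2)
E
```

```text
nose L/R [-65.2  14.5] [-63.3 -16.3] tongue L/R lower [-87.6  14. ] [-85.7 -16.8]
blkA [-33.7  64.3] [-29.   23.8] blkB [-33.1 -28.6] [-28.5 -68.4]
plate edges [-75.   80.8] [-55.5 -86.8] front [-107.9   82.9] [-105.1  -87. ]
plate -40 -86.5 83.0 -1.5
tongue -73 -17.5 15.5 -1.0
tongue -80 -18.0 15.0 -1.5
```

The tongue sits about 1 mm from the bay's centre line and its yaw matches, so I'm sliding in.

```bash
python3 -m handwheel '0 -0.05 -0.25 0 0 0 0.1; 1.5 -0.2 -0.25 0 0 0 0.1; 3 -0.35 -0.25 0 0 0 0.1; 4.5 -0.5 -0.25 0 0 0 0.1; 6 -0.66 -0.25 0 0 0 0.1; 7 -0.76 -0.25 0 0 0 0.1; 7.5 -0.81 -0.25 0 0 0 0.1; 7.5 -0.81 -0.25 0 0 0 0.1'
```

```text
time_s: 6.07
position: [0.5146, 0.1419, 0.0364]
tool_rot: [[-0.995, 0.101, 0.001], [0.101, 0.995, 0.0], [-0.001, 0.0, -1.0]]
ft_force: [-0.1, -0.2, -0.3]
grip_width: 0.0196
gripper_force: 39.9
```

```bash
python3 -m handwheel '0 0 -0.1 0 0 0 0.1; 0 0 -0.2 0 0 0 0.1; 0 0 -0.2 0 0 0 0.1; 0 0 -0.2 0 0 0 0.1'; python3 -m handwheel '0.2 -0.02 0 0 0 0 0.1; 0.4 -0.04 0 0 0 0 0.1; 0.6 -0.06 0 0 0 0 0.1; 0.6 -0.06 0 0 0 0 0.1; 0.6 -0.06 0 0 0 0 0.1'
```

```text
time_s: 6.4
position: [0.5131, 0.1422, 0.0342]
tool_rot: [[-0.995, 0.101, -0.001], [0.101, 0.995, -0.0], [0.001, -0.0, -1.0]]
ft_force: [-0.7, -0.1, 0.6]
grip_width: 0.0197
gripper_force: 40.0
time_s: 6.82
position: [0.5201, 0.1414, 0.0342]
tool_rot: [[-0.995, 0.101, 0.001], [0.101, 0.995, -0.0], [-0.001, 0.0, -1.0]]
ft_force: [0.9, -0.2, 0.0]
grip_width: 0.0194
gripper_force: 40.1
```

```bash
for i in 1; do python3 -m handwheel '0.1 -0.01 0 0 0 0 0.1; 0.2 -0.02 0 0 0 0 0.1; 0.2 -0.02 0 0 0 0 0.1; 0.2 -0.02 0 0 0 0 0.1'|head -4;  python3 -m handwheel '0.1 -0.01 0 0 0 0 0.1; 0.2 -0.02 0 0 0 0 0.1; 0.2 -0.02 0 0 0 0 0.1; 0.2 -0.02 0 0 0 0 0.1'|head -4; done
```

```text
time_s: 7.15
position: [0.5216, 0.1413, 0.0341]
tool_rot: [[-0.995, 0.101, -0.0], [0.101, 0.995, -0.0], [0.0, -0.0, -1.0]]
ft_force: [-1.2, 0.3, 1.8]
time_s: 7.48
position: [0.5218, 0.1413, 0.0341]
tool_rot: [[-0.995, 0.101, -0.004], [0.101, 0.995, -0.0], [0.004, -0.0, -1.0]]
ft_force: [-9.8, -0.3, 9.0]
```

Contact is at x = 0.5218, close to the predicted 0.523. I'll ease the push, release, lift straight up and look.

```bash
python3 -m handwheel '-0.15 0.015 0 0 0 0 0.1; -0.15 0.015 0 0 0 0 0.1; -0.15 0.015 0 0 0 0 0.1; -0.15 0.015 0 0 0 0 0.4; -0.15 0.015 0 0 0 0 0.6; -0.15 0.015 0 0 0 0 0.6;-0.15 0.015 0 0 0 0 0.6'; python3 -m handwheel '0 0 1.5 0 0 0 0.6; 0 0 4 0 0 0 0.6; 0 0 7 0 0 0 0.6; 0 0 10 0 0 0 0.6; -3 0.3 13 0 0 0 0.6; -7 0.7 14 0 0 0 0; -11 1.1 14 0 0 0 0; -11 1.1 14 0 0 0 0'
python3 - <<'E'
from h import *
import pickle
S=shot("side");T=shot("top");pickle.dump((S,T),open("home.pkl","wb"))
a=cv2.resize(S["color"][190:265,220:300],(400,375),interpolation=cv2.INTER_CUBIC)
b=cv2.resize(T["color"][155:215,190:255],(400,369),interpolation=cv2.INTER_CUBIC)
b=cv2.copyMakeBorder(b,0,6,0,0,cv2.BORDER_CONSTANT)
A=np.hstack([a,b]);A=(255*(A/255.)**.8).astype(np.uint8)
cv2.imwrite("pics/home.png",A[...,::-1])
E
```

```text
time_s: 8.07
position: [0.5226, 0.1412, 0.0341]
tool_rot: [[-0.995, 0.101, 0.001], [0.101, 0.995, -0.0], [-0.001, 0.0, -1.0]]
ft_force: [-0.1, -0.4, -0.2]
grip_width: 0.0509
gripper_force: 0.0
time_s: 8.73
position: [0.4053, 0.1529, 0.1741]
tool_rot: [[-0.995, 0.099, -0.004], [0.099, 0.995, -0.0], [0.004, -0.0, -1.0]]
ft_force: [1.5, 0.8, 0.9]
grip_width: 0.0156
gripper_force: 0.0
```

View pics/home.png

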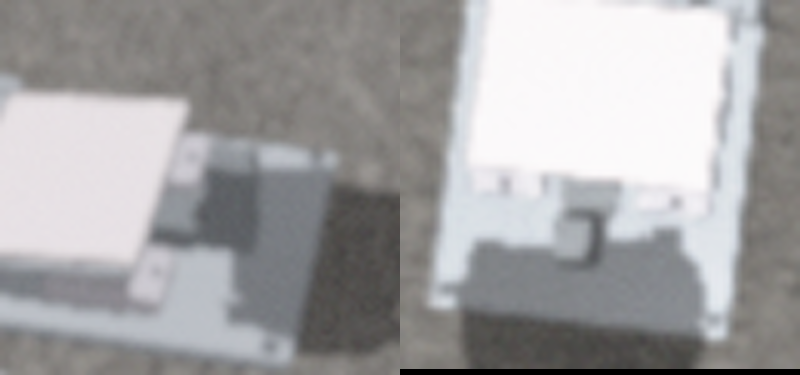

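The spacer is home. It stands upright with its tongue under the tile, and the tongue centre (top crop x≈592) matches the midpoint of the blocks (≈591). Next I'll check the tab's position numerically and go over the press point with the fingers shut.

```bash
python3 - <<'E'
from h import *
import pickle
S,T=pickle.load(open("home.pkl","rb"));k=400/65
U=lambda x,y:((x-400+.5)/k-.5+190,(y+.5)/k-.5+155)
th=np.radians(-5.8);ex=np.array([np.cos(th),np.sin(th)]);ey=np.array([-ex[1],ex[0]]);c=np.array([.583,.1365])
for p,z in(((573,237),.066),((565,195),.026),((620,195),.026)):
    q=plane(T,*U(*p),z)[:2]-c;print((1e3*np.array([q@ex,q@ey])).round(1))
E
python3 -m handwheel '3.5 -0.4 0 0 0 0 0; 7 -0.75 0 0 0 0 0; 10.5 -1.1 0 0 0 0 0; 14 -1.4 -1 0 0 0 0; 17 -1.7 -4 0 0 0 0; 17.6 -1.77 -7 0 0 0 0; 17.6 -1.77 -10 0 0 0 0; 17.6 -1.77 -11 0 0 0 0'
python3 -m handwheel '0 0 -0.5 0 0 0 0; 0 0 -1 0 0 0 0; 0 0 -1.3 0 0 0 0; 0 0 -1.3 0 0 0 0'
```

```text
[-58.6  -0.9]
[-34.7  12.2]
[-31.1 -18.6]
time_s: 9.5
position: [0.5877, 0.1339, 0.059]
tool_rot: [[-0.995, 0.102, -0.007], [0.102, 0.995, -0.0], [0.007, -0.001, -1.0]]
ft_force: [-1.1, -0.4, -0.3]
grip_width: 0.0001
gripper_force: 0.0
time_s: 9.83
position: [0.5887, 0.1346, 0.0521]
tool_rot: [[-0.995, 0.101, 0.002], [0.101, 0.995, 0.0], [-0.002, 0.0, -1.0]]
ft_force: [0.2, -0.1, 0.2]
grip_width: -0.0001
gripper_force: 0.0
```

```bash
python3 -m handwheel '-0.7 0.07 0 0 0 0 0; -0.7 0.07 -0.4 0 0 0 0; -0.7 0.07 -0.8 0 0 0 0; -0.7 0.07 -1.1 0 0 0 0; -0.7 0.07 -1.1 0 0 0 0; -0.7 0.07 -1.1 0 0 0 0'
python3 -m handwheel '0 0 -0.2 0 0 0 0; 0 0 -0.4 0 0 0 0; 0 0 -0.4 0 0 0 0; 0 0 -0.4 0 0 0 0'
python3 -m handwheel '0 0 -0.1 0 0 0 0; 0 0 -0.2 0 0 0 0; 0 0 -0.2 0 0 0 0; 0 0 -0.2 0 0 0 0'
```

```text
time_s: 10.33
position: [0.5808, 0.1354, 0.0402]
tool_rot: [[-0.995, 0.101, -0.001], [0.101, 0.995, 0.0], [0.001, 0.0, -1.0]]
ft_force: [-2.6, -0.1, 4.3]
grip_width: 0.0002
gripper_force: 2.2
time_s: 10.67
position: [0.5809, 0.1354, 0.0364]
tool_rot: [[-0.995, 0.101, -0.001], [0.101, 0.995, 0.0], [0.001, 0.0, -1.0]]
ft_force: [-4.5, 0.8, 6.8]
grip_width: 0.0001
gripper_force: 3.1
time_s: 11.0
position: [0.5808, 0.1354, 0.0351]
tool_rot: [[-0.995, 0.101, -0.001], [0.101, 0.995, 0.0], [0.001, 0.0, -1.0]]
ft_force: [-6.2, 0.9, 11.7]
grip_width: 0.0003
gripper_force: 5.6
```

```bash
python3 -m handwheel '0 0 -0.1 0 0 0 0; 0 0 -0.1 0 0 0 0; 0 0 -0.1 0 0 0 0; 0 0 -0.1 0 0 0 0; 0 0 -0.1 0 0 0 0'
python3 - <<'E'
from h import *
S=shot("side");a=cv2.resize(S["color"][180:275,180:310],(780,570),interpolation=cv2.INTER_CUBIC)
cv2.imwrite("pics/end.png",a[...,::-1])
E
```

```text
time_s: 11.42
position: [0.5808, 0.1354, 0.035]
tool_rot: [[-0.995, 0.101, 0.0], [0.101, 0.995, -0.0], [-0.0, -0.0, -1.0]]
ft_force: [-9.6, 0.5, 18.7]
grip_width: -0.0001
gripper_force: 9.6
```

View pics/end.png

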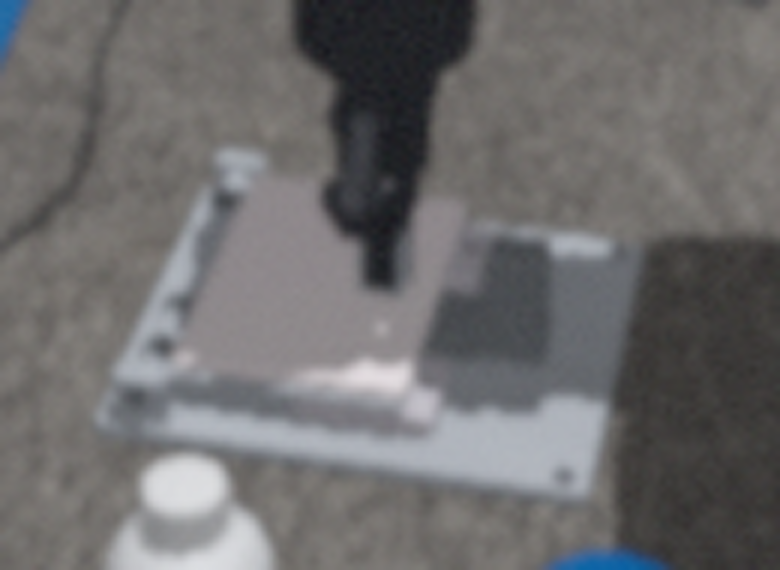

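The fingers press the tile at crop (380,285). The tile is level and stiff at z = 0.035 under 18.7 N, and the spacer tab stands in place at (490,290). The bottle and left cup, the only bystanders in this view, look undisturbed. Handing in.

```bash
python3 -c "
from rig import env
print(env.close_job())"
```

```text
the job is handed in; nothing more can be done
None
```

I slid the spacer into the middle bay until it met the end stop, centred to about 1 mm, and released it. The job was handed in at about 11.5 s with the fingers still holding the tile pressed level on it at about 19 N; the verdict was not shown.

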